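# Put the chased copper pot away in its niche

## Robot

A 7-joint arm with a two-finger parallel gripper is mounted at the origin on the work surface. World frame = base frame: x ahead of the robot, y to its left, z up, the work surface at z = 0. Lengths are in m, angles in rad, forces in N, time in s.
With the tool pointing down it reaches from about 0.4 to 0.875 m from the base axis. Payload 4.4 kg.
Tool frame: the origin (TCP) lies midway between the tips of the shut fingers; the grasp point (between the pads) lies 19 mm behind it; z points along the fingers, y is the direction in which the jaws open and shut (so a half turn about z gives the same grasp; the last joint's range is limited). The gripper opens to 85 mm and grips with 20 to 120 N. Pads are 22 mm wide; open, the fingers measure 114 mm over their backs; the gripper's body (76 mm by 85 mm) begins 54 mm behind the grasp point. The pads swing forward as they close: fully open they stand 13 mm farther back than shut.
Start: joints at [1.248, 0.628, 0.038, 1.517, -0.027, 0.996, -0.02], TCP at [0.165, -0.629, 0.231] pointing down, gripper open.
Joint ranges: [-3.06, 3.06], [-0.37, 2.12], [-1.25, 1.32], [0.18, 2.47], [-1.1, 4.24], [0.23, 1.98], [-2.94, 2.94]. Speed limits (rad/s): [2.57, 2.57, 3.14, 3.14, 3.14, 3.14, 3.14].

## Interface

Orientations are given as a unit quaternion [x, y, z, w].
In Python, from cell import bot, snapshot, find_in, place_of gives the robot as it stands.
- The arm moves only by the shell command python3 -m jog 'ROWS' [FORCE]. ROWS is JSON, a list of rows, each a list of 3 entries, a list of its own where there are three numbers: the shift along the tool's x, y, z in m, then the turn, a rotation vector about the tool's x, y, z in degrees, then the closure, from -1 (fully open) to 1 (shut). In form: [[[x, y, z], [ax, ay, az], fingers], ...]. A call has 1 to 12 rows; each row shifts and turns the commanded pose from where the row before left it, along the tool's axes as they then stand; what a row does not reach is not made up. A row lasts 1/10 s, in which the tool goes at most 50 mm and 8.59 degrees, less where a joint would pass 70% of its speed; a pose out of reach is approached as far as the arm can. A call with a gripper value outside its range is refused whole. The fingers move at their own pace and stop on an object; FORCE is the grip in N (left out, the last holds). Time passes only in rows, so rows that do not move let the fingers close. It gives the time, the measured TCP pose, the force and the opening at its end, in the units of the state.
- bot.observe(): the state, without advancing time (a new reading comes with each control period).
- snapshot(name): name is "scene" or "top" or "wrist"; returns a dict with "frame" (480x640x3 uint8, red, green, blue), "intrinsics" (3x3 intrinsics, pixels), "T" (4x4, takes a point from camera to world coordinates); the wrist camera has in their place "tool_from_camera" (4x4, takes a point from camera to tool coordinates, whose origin is the TCP and whose axes are the flange's). Camera axes: x right, y down, z forward; pixel columns grow to the right and rows downward; lengths in m; the calibration is good to about 2 mm. A picture is of the moment at which its call begins: read the wrist's pose just before it. There is no depth.
- bot.close_job(): hands the job in, once; it reports no verdict.
Trained networks look in a picture, given as the dict that the camera call returned (one of the last four; its "shot" number tells which), for a name from the list of things; names that differ only in an ending like _2 or _b are one class to them, and where a whole thing is asked for, a point or a joint stands for the part that bears it (a point fixed in the world has none). Each returns a list of dicts, best first, with "score" (0 to 1); they miss things now and then, are a little off and sometimes report something else, mostly with a low value. They report only what shows in the picture. A call takes as long as a camera call. They do not tell look-alikes from the thing itself.
- find_in(picture, thing): "location" ([column, row] in pixels, amid what is visible of it).
- place_of(picture, thing): "location" ([column, row] in pixels: a listed point, or the origin of a listed thing).
The state is a dict: "clock": time; "q": joint angles; "joint_vel": joint speeds; "joint_efforts": joint torques, N m; "ee_pos": TCP position; "ee_rot": TCP orientation; "force": force on the tool from outside, world axes, zero at the start; "moment": the same for the moment, N m; "opening": finger opening in m.
Only numpy, scipy, OpenCV 4.12 (cv2) and the standard library are available. Lean on these libraries where they do the work, as an engineer would, in place of code of your own. Each camera call takes 0.05 s, during which the arm holds its last target. There are 200 camera calls.

## Task

Lift the copper pot off its steel stand by the arched top handle and set it down gently, upright, on the blue felt board in front of the wooden niche, and let go of it there. Then take it by the straight side handle and slide it spout first under the roof until it is fully home against the steel stop, with the side handle pointing out of the niche, and let go. The copper is thin, so grip it lightly and do not drop, bump or tip it, and leave the other things on the bench alone.

Things in the scene. Friction and masses are not known exactly. Their poses are not given: they have to be found in the camera images.
- pot: Closed copper pot with brass bands, loose, 0.36 to 0.59 kg, body 84 mm across and 96 high, 154 high over its fixed arched handle. Origin at the centre of its underside, z up, side handle to -x, spout to +x (61 mm from the axis, 83 up). Grip with 20 to 40 N: over 70 N on a finger dents it, as does over 50 N against the niche or felt, or a drop of over 8 mm. Slide, do not lift, by the side handle.
- pot_top_grip (a point): Centre of the arched handle's dark wooden crossbar, 148 mm above the pot's underside on its axis; axes as the pot's. The bar is 68 mm long (y), 14 wide (x), 12 high (z), 46 mm clear above the lid, with thin brass arms at its ends (y = +-33 to 47). Pinch it from above, fingers closing along x. The pot's weight hangs nearly under it.
- pot_side_grip (a point): Point on the straight, level, dark wooden side handle, 118 mm from the pot's axis towards its -x and 62 mm above its underside; axes as the pot's. The handle is 18 mm wide (y), 16 high (z) and runs from 42 to 142 mm off the axis. Pinch it here from above, fingers closing along y.
- stand: Fixed black steel three-legged stand: round plate 116 mm across, its top 60 mm above the bench, with a lip 8 mm higher round it (104 mm inside). Origin at bench height under its centre. At the start the pot stands on it, its side handle pointing to the right or back towards the robot.
- niche: Fixed wooden niche with a blue felt board before it. Origin at bench height in the middle of the roof's front edge; x points in, y across, z up. Felt: flat, top at z = 8 mm, 180 wide, x = -170 to +130 mm. Roof: x = 0 to 125 mm, underside 180 mm up, top 201 with the copper sheets on it; no room for a hand under it. Side walls 150 mm apart inside. Back open above the stop.
- niche_home (a point): Point on the felt, at x = +45, y = 0, z = 8 mm in the niche's frame, where the centre of the pot's underside is when the pot is fully home; its side handle then sticks out in front of the roof. Axes as the niche's (x points in). A rigid steel stop rail across the back, 25 mm high over the felt, has its front face 42 mm beyond this point.
- hammer: A chasing hammer lying on the bench at the left, about 0.26 m long. Origin at bench height, under its middle; x along its length. Leave alone.
- brush: A hand brush lying on the bench at the left, about 0.2 m long. Origin underneath; x along its length. Leave alone.
- jar: An amber glass jar with black lid, 60 mm across, 85 mm high. Origin at the centre of its underside. Leave alone.
- tin: A green tin, 66 mm across, 75 mm high. Origin at the centre of its underside. Leave alone.
- weight: A brass weight with a knob, 68 mm across, 68 mm high. Origin at the centre of its underside. Leave alone.
Not all that is in view belongs to the job. Leave any green look-alike of the pot alone.

How it is judged:
On the way, in this order (a step that is already met when the one before it is completed fails the run):
1. the pot is lifted clear of the stand by its arched top handle (height (world z) of pot above 0.085 m and distance between the grasp point and pot_top_grip below 0.04 m and contact force between the fingers and pot above 1 N and contact force between pot and stand below 0.1 N), for 0.2 s.
2. the pot stands upright on the felt board in front of the roof, let go of (x of pot in the frame of niche between -0.17 and -0.02 m and y of pot in the frame of niche between -0.08 and 0.08 m and z of pot in the frame of niche below 0.012 m and angle between pot's own z axis and vertical below 0.06 rad and linear speed of pot below 0.02 m/s and contact force between the fingers and pot below 0.1 N), for 0.2 s.
3. the pot is held by its straight side handle (distance between the grasp point and pot_side_grip below 0.04 m and contact force between the fingers and pot above 1 N), for 0.2 s.
At the end, for the whole second after the job is handed in: The pot stands upright (within 3.5 degrees) and at rest on the felt under the roof, between the side walls, within 10 mm of fully home against the stop, its side handle pointing out of the front (within about 30 degrees), released (x of pot in the frame of niche between 0.035 and 0.052 m and y of pot in the frame of niche between -0.036 and 0.036 m and z of pot in the frame of niche below 0.012 m and x of pot_side_grip in the frame of niche below -0.055 m and angle between pot's own z axis and vertical below 0.06 rad and linear speed of pot below 0.01 m/s and contact force between the fingers and pot below 0.1 N); the robot touches nothing.
It fails at once if the pot is dropped (falls free, touching nothing, at over 0.4 m/s: about 8 mm) (contact force between pot and anything else below 0.05 N and contact force between the fingers and pot below 0.05 N and linear speed of pot above 0.4 m/s).
It fails at once if the pot is tipped by more than about 23 degrees (angle between pot's own z axis and vertical above 0.4 rad).
It fails at once if the pot is squeezed hard (over 70 N on a finger) (contact force between the fingers and pot above 140 N).
It fails at once if the pot is struck or pressed against the niche or its felt board (over 50 N) (contact force between pot and niche above 50 N).
It fails at once if another thing on the bench is disturbed (moved over 30 mm) (distance of any of hammer, brush, jar, tin, weight from where it was at the start of the episode above 0.03 m).
It also fails if it takes over 61 s, if anything falls off the work surface, if the arm or the gripper's body presses on something with over 40 N, if the wrist force passes 120 N, or if a joint passes its speed limit or range.

## Working session

There is one attempt and no reset: what is moved stays moved. The work goes in short steps, Python scripts to look and compute and a shell command to move; the robot and the scene stay as the last step left them, time stands still between calls to the robot, and variables do not carry over. Pictures are saved under pics/ and viewed, about 8 in all and at most 12, crops included, and the job is handed in when it is done.

```bash
mkdir -p pics; ls
cat > h.py <<'E'
from cell import bot, snapshot, find_in, place_of
import numpy as np, cv2
from scipy.spatial.transform import Rotation as R
def camT(s):
    if 'T' in s and s['T'] is not None: return np.array(s['T'])
    o=bot.observe(); T=np.eye(4); T[:3,:3]=R.from_quat(o['ee_rot']).as_matrix(); T[:3,3]=o['ee_pos']
    return T@np.array(s['tool_from_camera'])
def px2w(s,uv,z,T=None):
    T=camT(s) if T is None else T
    d=T[:3,:3]@np.linalg.solve(np.array(s['intrinsics']),[uv[0],uv[1],1.])
    return T[:3,3]+d*(z-T[2,3])/d[2]
def w2px(s,p,T=None):
    T=camT(s) if T is None else T
    c=np.linalg.inv(T)@np.r_[p,1]; q=np.array(s['intrinsics'])@c[:3]; return q[:2]/q[2]
def save(n,img): cv2.imwrite('pics/'+n+'.png',cv2.cvtColor(img,cv2.COLOR_RGB2BGR))
E
python3 - <<'E'
from h import *
np.set_printoptions(precision=3,suppress=True)
o=bot.observe(); print(o)
Z={'pot':.06,'pot_top_grip':.208,'pot_side_grip':.122,'stand':0,'niche':0,'niche_home':.008,'hammer':0,'brush':0,'jar':0,'tin':0,'weight':0}
for c in('scene','top'):
    s=snapshot(c); save(c,s['frame']); print(c,s['T'][:3,3] if hasattr(s['T'],'shape') else s['T'])
    for t,z in Z.items():
        for r in place_of(s,t)[:3]: print(t,np.round(r['location']),round(r['score'],2),px2w(s,r['location'],z))
E
```

```text
pics
{'clock': 0.0, 'q': array([ 1.248,  0.629,  0.038,  1.518, -0.027,  0.996, -0.02 ]), 'joint_vel': array([-0.   ,  0.001, -0.002, -0.   , -0.   , -0.001, -0.   ]), 'joint_efforts': array([ -0.   , -56.341,   1.226, -19.345,   0.011,   0.011,   0.   ]), 'ee_pos': array([ 0.165, -0.628,  0.23 ]), 'ee_rot': array([ 0.992,  0.128, -0.   , -0.001]), 'force': array([ 0.599,  0.158, -0.482]), 'moment': array([0.031, 0.033, 0.023]), 'opening': 0.08504834372088042}
scene [1.293 0.337 1.449]
pot [184. 196.] 0.88 [ 0.489 -0.55   0.06 ]
pot [233. 231.] 0.74 [ 0.538 -0.34   0.06 ]
pot_top_grip [172. 162.] 0.9 [ 0.481 -0.559  0.208]
pot_top_grip [224. 199.] 0.65 [ 0.534 -0.347  0.208]
pot_side_grip [163. 212.] 0.96 [ 0.602 -0.533  0.122]
pot_side_grip [186. 225.] 0.82 [ 0.615 -0.444  0.122]
stand [234. 241.] 0.71 [ 0.536 -0.346  0.   ]
niche [359. 322.] 0.96 [0.62  0.121 0.   ]
niche_home [361. 335.] 0.92 [0.657 0.144 0.008]
hammer [500. 314.] 0.89 [0.419 0.477 0.   ]
brush [475. 304.] 0.6 [0.418 0.401 0.   ]
jar [221. 294.] 0.66 [ 0.714 -0.282  0.   ]
tin [260. 310.] 0.79 [ 0.711 -0.151  0.  
[... 272 characters left out ...]
ot_top_grip [514. 267.] 0.6 [ 0.453 -0.573  0.208]
pot_side_grip [450. 222.] 0.71 [ 0.593 -0.431  0.122]
pot_side_grip [492. 234.] 0.61 [ 0.558 -0.551  0.122]
stand [414. 247.] 0.67 [ 0.541 -0.349  0.   ]
stand [146. 282.] 0.63 [0.424 0.478 0.   ]
niche [268. 218.] 0.71 [0.631 0.109 0.   ]
niche_home [259. 206.] 0.64 [0.665 0.135 0.008]
niche_home [415. 249.] 0.27 [ 0.533 -0.35   0.008]
hammer [146. 283.] 0.87 [0.422 0.478 0.   ]
hammer [169. 283.] 0.5 [0.424 0.407 0.   ]
brush [168. 283.] 0.57 [0.423 0.41  0.   ]
brush [427. 233.] 0.23 [ 0.586 -0.391  0.   ]
jar [393. 188.] 0.66 [ 0.729 -0.287  0.   ]
tin [353. 195.] 0.74 [ 0.707 -0.159  0.   ]
weight [456. 311.] 0.58 [ 0.343 -0.47   0.   ]
```

View pics/scene.png

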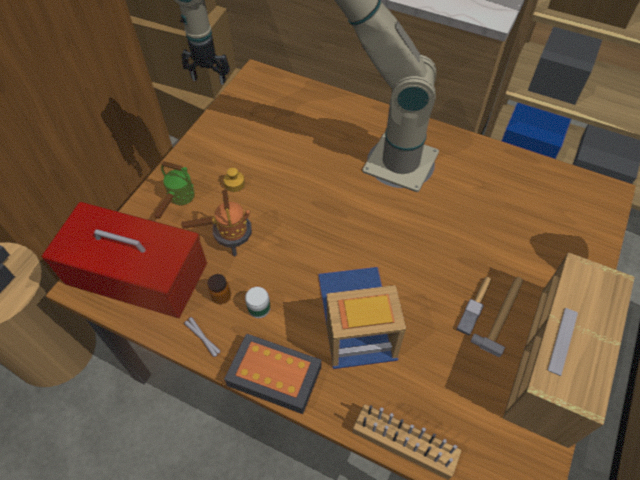

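View pics/top.png

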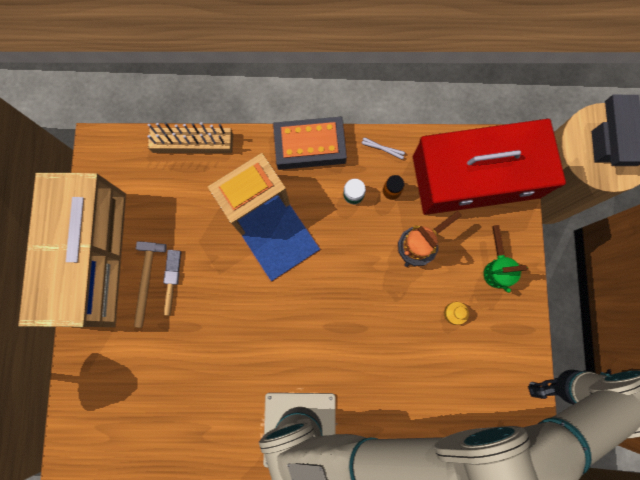

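Two candidates are in view. The copper pot on the stand is at scene (232,215) and top (420,243). The green look-alike is at scene (178,185) and top (503,272), standing on the bench. I choose the copper one. The niche is at scene (365,325), with the felt extending towards the robot. I'll check with one close crop.

Run:
```python
from h import *
np.set_printoptions(precision=3,suppress=True)
S=snapshot('scene');T=snapshot('top')
a=cv2.resize(S['frame'][150:270,130:290],None,fx=2.5,fy=2.5,interpolation=cv2.INTER_CUBIC)
b=cv2.resize(T['frame'][190:310,380:540],None,fx=2.5,fy=2.5,interpolation=cv2.INTER_CUBIC)
c=cv2.resize(T['frame'][140:300,190:350],None,fx=1.875,fy=1.875,interpolation=cv2.INTER_CUBIC)
d=cv2.resize(S['frame'][255:375,300:420],None,fx=2.5,fy=2.5,interpolation=cv2.INTER_CUBIC)
im=np.zeros((600,800,3),np.uint8); im[:300,:400]=a; im[:300,400:]=b; im[300:,:300]=c; im[300:,400:700]=d
save('crop',im)
# felt corners
for s,uvs in((T,[(273,279),(319,247)]),(S,[(319,272),(379,268)])):
    p=[px2w(s,u,.008) for u in uvs]; v=p[0]-p[1]; print(p,np.linalg.norm(v),np.degrees(np.arctan2(v[1],v[0]))-90)
```

```text
[array([0.437, 0.086, 0.008]), array([ 0.537, -0.054,  0.008])] 0.17233479496019044 35.589165445282134
[array([ 0.526, -0.053,  0.008]), array([0.433, 0.104, 0.008])] 0.18205844983443462 -149.58025710402353
```

View pics/crop.png

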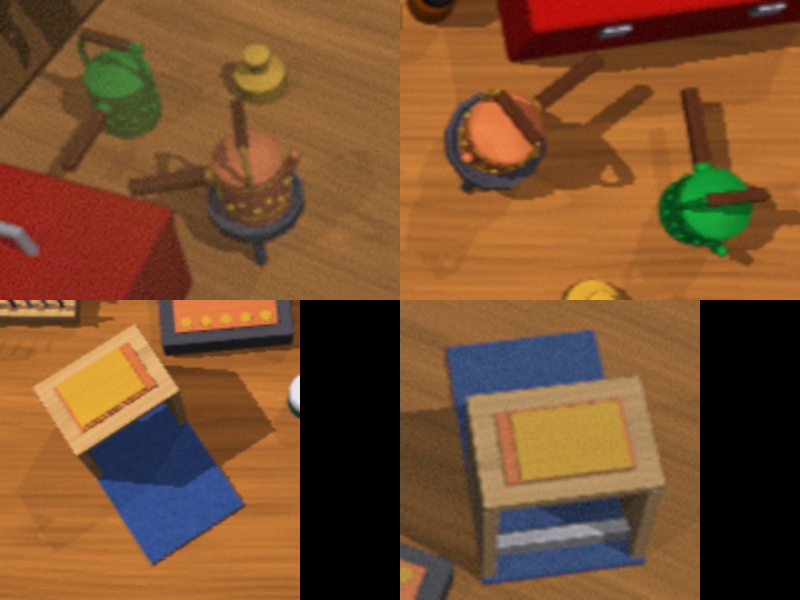

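The crop confirms it. The copper pot sits on the stand with its side handle pointing right and slightly away (about -54°), and the arch bar runs across that. The green one is the look-alike. The niche opens towards the felt, at a yaw of about 33°.

```bash
cat >> h.py <<'E'
def to(p,yaw_y=None):
    "tool-axes shift (done before turning) and tool z turn in deg to reach TCP p with tool y at yaw_y deg (mod 180), upright"
    o=bot.observe(); M=R.from_quat(o['ee_rot']).as_matrix()
    print('t',round(o['clock'],2),'tcp',np.round(o['ee_pos'],4),'F',np.round(o['force'],1),'open',round(o['opening'],4),'q',np.round(o['q'],2),'tooly',np.degrees(np.arctan2(M[1,1],M[0,1])).round(1),'tilt',np.round(M[:2,2],3))
    if p is not None: print('shift',np.round(M.T@(np.array(p)-o['ee_pos']),4))
    if yaw_y is not None:
        a=np.degrees(np.arctan2(M[1,1],M[0,1])); print('turn z',-((yaw_y-a+90)%180-90))
E
python3 -m jog '[[[0.036,-0.0146,-0.0083],[0,0,0],-1],[[0.036,-0.0146,-0.0083],[0,0,0],-1],[[0.036,-0.0146,-0.0083],[0,0,0],-1],[[0.036,-0.0146,-0.0083],[0,0,0],-1],[[0.036,-0.0146,-0.0083],[0,0,0],-1],[[0.036,-0.0146,-0.0083],[0,0,0],-1],[[0.036,-0.0146,-0.0083],[0,0,0],-1],[[0.036,-0.0146,-0.0083],[0,0,0],-1],[[0.036,-0.0146,-0.0083],[0,0,0],-1],[[0.036,-0.0146,-0.0083],[0,0,0],-1],[[0.036,-0.0146,-0.0083],[0,0,0],-1],[[0.034,-0.0146,-0.0083],[0,0,0],-1]]' 20
python3 -m jog '[[[0,0,0],[0,0,-7],-1],[[0,0,0],[0,0,-7],-1],[[0,0,0],[0,0,-7],-1],[[0,0,0],[0,0,0],-1],[[0,0,0],[0,0,0],-1]]'
cat > look.py <<'E'
from h import *
np.set_printoptions(precision=4,suppress=True)
to(None)
s=snapshot('wrist'); T=camT(s); save('w1',s['frame']); print(T[:3,3])
for t,z in (('pot',.06),('pot_top_grip',.208),('pot_side_grip',.122),('stand',0)):
    for r in place_of(s,t)[:2]: print(t,np.round(r['location']),round(r['score'],2),px2w(s,r['location'],z,T))
E
python3 look.py
```

```text
clock: 2.5
ee_pos: [0.5379, -0.3487, 0.3314]
ee_rot: [0.992, 0.128, 0.0, 0.0]
force: [0.3, -1.6, 0.0]
opening: 0.0855
clock: 3.0
ee_pos: [0.5364, -0.3502, 0.3309]
ee_rot: [0.952, 0.305, 0.0, -0.0]
force: [0.4, -0.0, -0.0]
opening: 0.0854
t 3.0 tcp [ 0.5364 -0.3502  0.3309] F [ 0.4 -0.  -0. ] open 0.0854 q [ 0.58  0.53 -0.08  1.41  0.04  1.21 -0.45] tooly -54.5 tilt [0. 0.]
[ 0.5933 -0.311   0.4726]
pot [313. 191.] 0.67 [ 0.5352 -0.3446  0.06  ]
pot [431. 335.] 0.58 [ 0.4758 -0.5608  0.06  ]
pot_top_grip [312. 224.] 0.62 [ 0.5366 -0.3456  0.208 ]
pot_side_grip [439. 196.] 0.86 [ 0.6074 -0.4361  0.122 ]
pot_side_grip [505. 282.] 0.68 [ 0.5802 -0.5443  0.122 ]
```

View pics/w1.png

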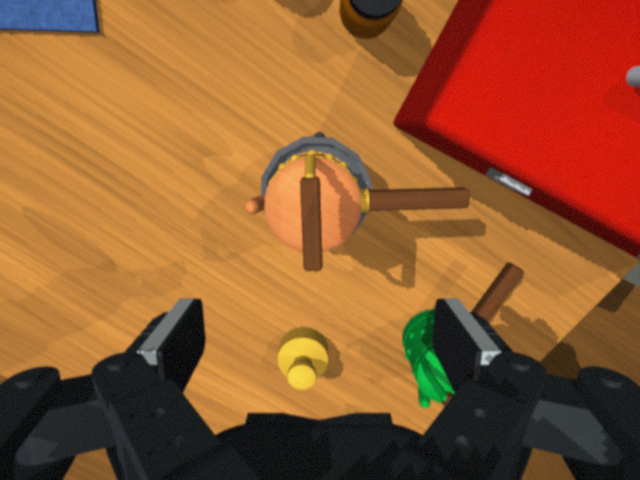

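The wrist view shows the bar at (312,178..270) and its centre at (312,224), within about 1° of square to the jaws. That gives a grip point of (0.537,-0.346), which agrees with the other cameras. Descending.

```bash
python3 -m jog '[[[0.003,-0.004,0.022],[0,0,0],-1],[[0,0,0.03],[0,0,0],-1],[[0,0,0.03],[0,0,0],-1],[[0,0,0.03],[0,0,0],-1],[[0,0,0.02],[0,0,0],-1],[[0,0,0.01],[0,0,0],-1],[[0,0,0],[0,0,0],-1]]' 30
python3 -m jog '[[[0,0,0],[0,0,0],1],[[0,0,0],[0,0,0],1],[[0,0,0],[0,0,0],1],[[0,0,0],[0,0,0],1],[[0,0,0],[0,0,0],1],[[0,0,0],[0,0,0],1],[[0,0,0],[0,0,0],1],[[0,0,0],[0,0,0],1]]' 30
```

```text
clock: 3.95
ee_pos: [0.536, -0.3446, 0.1877]
ee_rot: [0.952, 0.307, -0.001, -0.001]
force: [-0.3, -0.6, -0.5]
opening: 0.0854
clock: 4.75
ee_pos: [0.5368, -0.3447, 0.1894]
ee_rot: [0.952, 0.307, 0.0, -0.0]
force: [-0.8, 2.4, 3.4]
opening: 0.0132
```

```bash
python3 -m jog '[[[0,0,-0.003],[0,0,0],1],[[0,0,-0.006],[0,0,0],1],[[0,0,-0.01],[0,0,0],1],[[0,0,-0.01],[0,0,0],1],[[0,0,-0.012],[0,0,0],1],[[0,0,-0.012],[0,0,0],1],[[0,0,-0.012],[0,0,0],1],[[0,0,-0.01],[0,0,0],1],[[0,0,-0.01],[0,0,0],1],[[0,0,-0.005],[0,0,0],1],[[0,0,0],[0,0,0],1],[[0,0,0],[0,0,0],1]]'
python3 - <<'E'
from h import *
np.set_printoptions(precision=4,suppress=True)
for c in('scene','top'):
    s=snapshot(c)
    for t,z in (('pot',.15),('pot_top_grip',.298),('niche',0),('niche_home',.008)):
        for r in place_of(s,t)[:2]: print(t,np.round(r['location']),round(r['score'],2),px2w(s,r['location'],z))
# felt yaw & position: blue mask
    if c=='top': f=s['frame']; save('t2',cv2.resize(f[150:300,230:330],(400,600),interpolation=cv2.INTER_CUBIC))
E
```

```text
clock: 5.95
ee_pos: [0.5364, -0.3449, 0.2786]
ee_rot: [0.952, 0.307, -0.0, -0.0]
force: [-0.2, -0.0, -4.8]
opening: 0.0137
pot [184. 197.] 0.9 [ 0.5431 -0.4916  0.15  ]
pot [228. 212.] 0.78 [ 0.5336 -0.3454  0.15  ]
pot_top_grip [173. 164.] 0.85 [ 0.5464 -0.4884  0.298 ]
pot_top_grip [220. 181.] 0.73 [ 0.5415 -0.3383  0.298 ]
niche [359. 323.] 0.59 [0.6238 0.1217 0.    ]
niche_home [361. 336.] 0.65 [0.6628 0.1448 0.008 ]
niche_home [237. 241.] 0.37 [ 0.5361 -0.3331  0.008 ]
pot [497. 274.] 0.7 [ 0.4426 -0.5489  0.15  ]
pot_top_grip [508. 269.] 0.95 [ 0.4382 -0.5253  0.298 ]
pot_top_grip [437. 227.] 0.84 [ 0.542  -0.3523  0.298 ]
niche [267. 218.] 0.67 [0.6315 0.1097 0.    ]
niche_home [256. 210.] 0.71 [0.6527 0.1434 0.008 ]
```

View pics/t2.png

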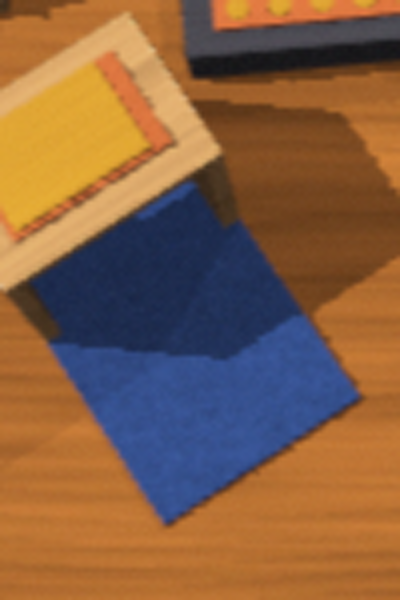

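The felt front corners are at top (271.8,280.8) and (320.3,249.3), and the roof front edge runs from (231,223) to (285.5,188). The wrist force of -4.8 N shows the pot is held clear. I'll work out the niche frame from these points.

```bash
cat > n.py <<'E'
from h import *
s=snapshot('top')
def ang(a,b,z):
    p,q=px2w(s,a,z),px2w(s,b,z); v=q-p; return p.round(4),q.round(4),np.linalg.norm(v).round(4),np.degrees(np.arctan2(v[1],v[0])).round(1)
r=ang((320.25,249.25),(271.75,280.75),.008); print('front',r)
f=ang((285.5,188.25),(231.25,223),.201); print('roof',f)
print('side',ang((320.25,249.25),(290,205.5),.008))
y=np.radians(33)
for m,x in(((r[0]+r[1])/2,-.17),((f[0]+f[1])/2,0)): 
    print('origin est',m[:2]-x*np.array([np.cos(y),np.sin(y)]))
to(None)
E
python3 n.py
```

```text
front (array([ 0.5301, -0.0578,  0.008 ]), array([0.4315, 0.0899, 0.008 ]), np.float64(0.1777), np.float64(123.7))
roof (array([0.6692, 0.0384, 0.201 ]), array([0.5701, 0.1848, 0.201 ]), np.float64(0.1768), np.float64(124.1))
side (array([ 0.5301, -0.0578,  0.008 ]), array([0.6688, 0.0383, 0.008 ]), np.float64(0.1688), np.float64(34.7))
origin est [0.623374   0.10863864]
origin est [0.61965 0.1116 ]
t 6.5 tcp [ 0.5366 -0.345   0.2789] F [ 0.  -0.8 -4.5] open 0.0136 q [ 0.57  0.57 -0.08  1.49  0.05  1.09 -0.46] tooly -54.3 tilt [-0.  0.]
```

```bash
python3 -m jog '[[[0.004,-0.006,0],[0,0,0],1],[[0.009,-0.012,0],[0,0,0],1],[[0.0115,-0.0162,0],[0,0,0],1],[[0.0115,-0.0162,0],[0,0,0],1],[[0.0115,-0.0162,0],[0,0,0],1],[[0.0115,-0.0162,0],[0,0,0],1],[[0.0115,-0.0162,0],[0,0,0],1],[[0.0115,-0.0162,0],[0,0,0],1],[[0.0115,-0.0162,0],[0,0,0],1],[[0.0115,-0.0162,0],[0,0,0],1],[[0.0115,-0.0162,0],[0,0,0],1],[[0.0115,-0.0162,0],[0,0,0],1]]'
python3 -m jog '[[[0.0115,-0.0162,0],[0,0,0],1],[[0.0115,-0.0162,0],[0,0,0],1],[[0.0115,-0.0162,0],[0,0,0],1],[[0.0115,-0.0162,0],[0,0,0],1],[[0.0115,-0.0162,0],[0,0,0],1],[[0.0115,-0.0162,0],[0,0,0],1],[[0.0115,-0.0162,0],[0,0,0],1],[[0.009,-0.012,0],[0,0,0],1],[[0.004,-0.006,0],[0,0,0],1],[[0,0,0],[0,0,1],1],[[0,0,0],[0,0,3],1]]'
python3 -m jog '[[[0,0,0],[0,0,5],1],[[0,0,0],[0,0,6],1],[[0,0,0],[0,0,6],1],[[0,0,0],[0,0,6],1],[[0,0,0],[0,0,6],1],[[0,0,0],[0,0,6],1],[[0,0,0],[0,0,6],1],[[0,0,0],[0,0,6],1],[[0,0,0],[0,0,6],1],[[0,0,0],[0,0,6],1],[[0,0,0],[0,0,6],1],[[0,0,0],[0,0,6],1]]'
python3 -m jog '[[[0,0,0],[0,0,6],1],[[0,0,0],[0,0,5],1],[[0,0,0],[0,0,3],1],[[0,0,0],[0,0,2],1],[[0,0,0],[0,0,1],1],[[0,0,0],[0,0,0],1],[[0,0,0],[0,0,0],1]]'
cat > look2.py <<'E'
from h import *
import sys
np.set_printoptions(precision=4,suppress=True)
to([.534,.052,.139],-146)
s=snapshot('wrist'); T=camT(s); save(sys.argv[1],s['frame']); print(T[:3,3])
for t,z in (('niche',0),('niche_home',.008)):
    for r in place_of(s,t)[:2]: print(t,np.round(r['location']),round(r['score'],2),px2w(s,r['location'],z,T))
E
python3 look2.py w2
```

```text
clock: 7.7
ee_pos: [0.535, -0.1209, 0.2793]
ee_rot: [0.951, 0.308, 0.0, -0.0]
force: [0.4, -0.2, -3.8]
opening: 0.0136
clock: 8.8
ee_pos: [0.5345, 0.0363, 0.2789]
ee_rot: [0.962, 0.272, -0.0, 0.0]
force: [0.9, -0.5, -5.3]
opening: 0.0135
clock: 10.0
ee_pos: [0.5346, 0.0356, 0.279]
ee_rot: [0.941, -0.339, 0.0, 0.0]
force: [0.7, 0.7, -5.7]
opening: 0.0134
clock: 10.7
ee_pos: [0.5347, 0.0367, 0.2789]
ee_rot: [0.882, -0.472, 0.0, 0.0]
force: [-0.8, -0.1, -4.0]
opening: 0.0133
t 10.7 tcp [0.5347 0.0367 0.2789] F [-0.8 -0.1 -4. ] open 0.0133 q [-0.31  0.42  0.27  1.78 -0.13  0.96 -2.54] tooly -146.3 tilt [ 0. -0.]
shift [-0.0131 -0.008   0.1399]
turn z -0.3002063012154963
[ 0.5735 -0.0226  0.4206]
niche [216. 206.] 0.73 [0.6206 0.1135 0.    ]
niche_home [172. 209.] 0.88 [0.6582 0.1395 0.008 ]
```

View pics/w2.png

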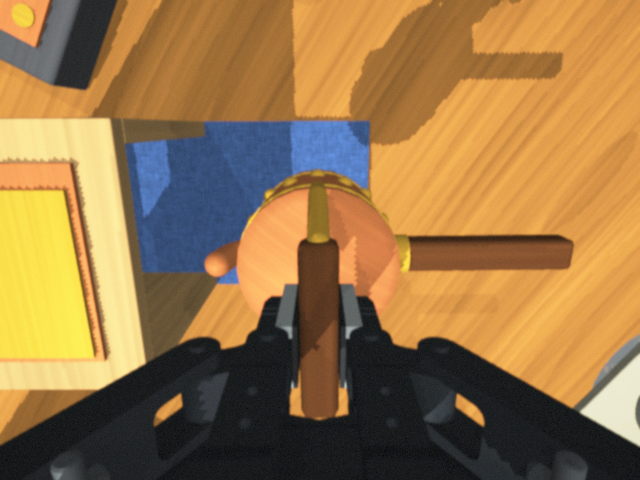

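The pot hangs level with its handle in line, spout at (217,263) towards the roof and handle towards (570,252). The wrist camera puts the niche at (0.621,0.1135) and home at (0.658,0.1395), which agrees with the other views. Lowering.

```bash
python3 -m jog '[[[-0.006,-0.004,0.005],[0,0,0],1],[[-0.007,-0.005,0.01],[0,0,0],1],[[0,0,0.015],[0,0,0],1],[[0,0,0.015],[0,0,0],1],[[0,0,0.015],[0,0,0],1],[[0,0,0.015],[0,0,0],1],[[0,0,0.015],[0,0,0],1],[[0,0,0.015],[0,0,0],1],[[0,0,0.012],[0,0,0],1],[[0,0,0.008],[0,0,0],1],[[0,0,0.005],[0,0,0],1],[[0,0,0.003],[0,0,0],1]]'
python3 -m jog '[[[0,0,0.002],[0,0,0],1],[[0,0,0.001],[0,0,0],1],[[0,0,0],[0,0,0],1],[[0,0,0],[0,0,0],1]]'
```

```text
clock: 12.05
ee_pos: [0.5351, 0.0531, 0.1456]
ee_rot: [0.882, -0.472, -0.0, -0.0]
force: [-0.1, 0.5, -5.1]
opening: 0.0133
clock: 12.45
ee_pos: [0.5352, 0.0529, 0.1433]
ee_rot: [0.882, -0.472, 0.0, -0.0]
force: [0.8, -0.2, -3.9]
opening: 0.0132
```

```bash
python3 -m jog '[[[0,0,0.001],[0,0,0],1],[[0,0,0.001],[0,0,0],1],[[0,0,0.001],[0,0,0],1],[[0,0,0.001],[0,0,0],1],[[0,0,0],[0,0,0],1],[[0,0,0],[0,0,0],1]]'
python3 -m jog '[[[0,0,0.001],[0,0,0],1],[[0,0,0],[0,0,0],1],[[0,0,0],[0,0,0],1]]'
python3 -m jog '[[[0,0,0.001],[0,0,0],1],[[0,0,0],[0,0,0],1],[[0,0,0],[0,0,0],1]]'
```

```text
clock: 13.05
ee_pos: [0.535, 0.0529, 0.1389]
ee_rot: [0.882, -0.472, -0.0, 0.0]
force: [-0.5, 0.7, -5.2]
opening: 0.0133
clock: 13.35
ee_pos: [0.535, 0.0529, 0.1379]
ee_rot: [0.882, -0.472, -0.0, 0.0]
force: [-0.3, -0.2, -4.9]
opening: 0.0135
clock: 13.65
ee_pos: [0.5355, 0.0531, 0.1373]
ee_rot: [0.882, -0.472, 0.0, -0.0]
force: [0.3, 0.1, -0.3]
opening: 0.0136
```

Touchdown is clean at TCP z 0.137, the predicted height. Releasing and rising straight up.

```bash
python3 -m jog '[[[0,0,0],[0,0,0],-1],[[0,0,0],[0,0,0],-1],[[0,0,0],[0,0,0],-1],[[0,0,0],[0,0,0],-1],[[0,0,0],[0,0,0],-1],[[0,0,0],[0,0,0],-1],[[0,0,-0.01],[0,0,0],-1],[[0,0,-0.025],[0,0,0],-1],[[0,0,-0.04],[0,0,0],-1],[[0,0,-0.04],[0,0,0],-1],[[0,0,-0.035],[0,0,0],-1],[[0,0,0],[0,0,-4],-1]]'
python3 -m jog '[[[0,0,0],[0,0,-8],-1],[[0,0,0],[0,0,-8],-1],[[0,0,0],[0,0,-8],-1],[[0,0,0],[0,0,-8],-1],[[0,0,0],[0,0,-8],-1],[[0,0,0],[0,0,-8],-1],[[0,0,0],[0,0,-8],-1],[[0,0,0],[0,0,-8],-1],[[0,0,0],[0,0,-8],-1],[[0,0,0],[0,0,-8],-1],[[0,0,0],[0,0,-8],-1],[[0,0,0],[0,0,-8],-1]]'
python3 -m jog '[[[0,0,0],[0,0,-8],-1],[[0,0,0],[0,0,-8],-1],[[0,0,0],[0,0,-8],-1],[[0,0,0],[0,0,-8],-1],[[0,0,0],[0,0,-8],-1],[[0,0,0],[0,0,-8],-1],[[0,0,0],[0,0,-8],-1],[[0,0,0],[0,0,-8],-1],[[0,0,0],[0,0,-8],-1],[[0,0,0],[0,0,-8],-1],[[0,0,0],[0,0,-8],-1],[[0,0,0],[0,0,-8],-1]]'
python3 -m jog '[[[0,0,0],[0,0,-8],-1],[[0,0,0],[0,0,-8],-1],[[0,0,0],[0,0,-8],-1],[[0,0,0],[0,0,-8],-1],[[0,0,0],[0,0,-8],-1],[[0,0,0],[0,0,-8],-1],[[0,0,0],[0,0,-8],-1],[[0,0,0],[0,0,-8],-1],[[0,0,0],[0,0,-8],-1],[[0,0,0],[0,0,0],-1],[[0,0,0],[0,0,0],-1]]'
python3 - <<'E'
from h import *
to([.535-.118*.829,.053-.118*.559,.2],124)
E
```

```text
clock: 14.85
ee_pos: [0.5381, 0.0529, 0.2928]
ee_rot: [0.898, -0.44, 0.004, -0.003]
force: [1.3, -0.4, -0.8]
opening: 0.0851
clock: 16.05
ee_pos: [0.5349, 0.0526, 0.2877]
ee_rot: [0.927, 0.375, 0.0, 0.0]
force: [-0.6, -0.3, -0.1]
opening: 0.0852
clock: 17.25
ee_pos: [0.535, 0.0524, 0.2876]
ee_rot: [0.342, 0.94, -0.0, 0.001]
force: [-0.5, -0.2, 0.1]
opening: 0.0856
clock: 18.35
ee_pos: [0.535, 0.0525, 0.2872]
ee_rot: [-0.271, 0.962, -0.0, 0.0]
force: [-0.1, -0.4, -0.6]
opening: 0.0854
t 18.35 tcp [0.535  0.0525 0.2872] F [-0.1 -0.4 -0.6] open 0.0854 q [ 0.45  0.54 -0.92  1.74  0.48  1.1   1.49] tooly 121.5 tilt [ 0.    -0.001]
shift [ 0.1176 -0.0047  0.0872]
turn z -2.5106763005014017
```

```bash
python3 -m jog '[[[0.02,-0.001,0],[0,0,0],-1],[[0.03,-0.001,0],[0,0,0],-1],[[0.03,-0.001,0],[0,0,0],-1],[[0.025,-0.001,0.02],[0,0,0],-1],[[0.0126,0,0.03],[0,0,0],-1],[[0,0,0],[0,0,-2.5],-1],[[0,0,0],[0,0,0],-1],[[0,0,0],[0,0,0],-1]]' 30
python3 - <<'E'
from h import *
np.set_printoptions(precision=4,suppress=True)
to([.535-.118*.829,.053-.118*.559,.051],124)
s=snapshot('wrist'); T=camT(s); save('w3',s['frame'])
for c in (s,snapshot('top'),snapshot('scene')):
  T=camT(c)
  for t,z in (('pot_side_grip',.07),('pot',.008),('pot_top_grip',.156)):
    for r in place_of(c,t)[:2]: print(t,np.round(r['location']),round(r['score'],2),px2w(c,r['location'],z,T))
E
```

```text
clock: 19.15
ee_pos: [0.4378, -0.0121, 0.2375]
ee_rot: [-0.293, 0.956, -0.0, 0.001]
force: [0.7, -0.3, 0.3]
opening: 0.0854
t 19.15 tcp [ 0.4378 -0.0121  0.2375] F [ 0.7 -0.3  0.3] open 0.0854 q [ 0.65  0.46 -0.96  2.05  0.49  0.87  1.58] tooly 124.1 tilt [ 0.001 -0.   ]
shift [ 0.0012 -0.0003  0.1865]
turn z 0.08059651598991024
pot_side_grip [319. 214.] 0.9 [ 0.438  -0.0122  0.07  ]
pot [318. 308.] 0.95 [0.5338 0.0522 0.008 ]
pot_top_grip [319. 404.] 0.84 [0.533  0.0517 0.156 ]
pot_side_grip [494. 233.] 0.84 [ 0.5735 -0.573   0.07  ]
pot [285. 249.] 0.63 [0.5295 0.0519 0.008 ]
pot [496. 273.] 0.6 [ 0.4593 -0.5937  0.008 ]
pot_top_grip [512. 269.] 0.87 [ 0.4536 -0.5873  0.156 ]
pot_top_grip [282. 237.] 0.55 [0.5405 0.0475 0.156 ]
pot_side_grip [340. 244.] 0.9 [ 0.4423 -0.0237  0.07  ]
pot_side_grip [161. 211.] 0.86 [ 0.5754 -0.5755  0.07  ]
pot [180. 195.] 0.88 [ 0.4592 -0.5973  0.008 ]
pot [350. 288.] 0.82 [0.5326 0.0541 0.008 ]
pot_top_grip [354. 262.] 0.58 [0.5319 0.059  0.156 ]
pot_top_grip [173. 165.] 0.58 [ 0.458  -0.5865  0.156 ]
```

View pics/w3.png

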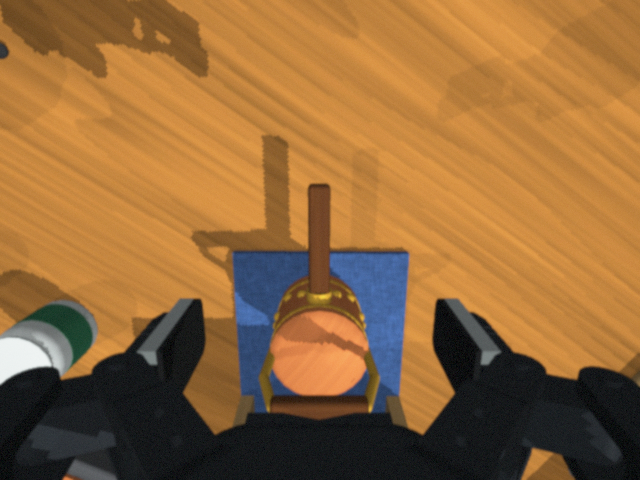

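The pot stands upright, centred on the felt with its handle straight. The side grip is at (319,214), which gives (0.438,-0.012), directly under the tool. Descending and gripping.

```bash
python3 -m jog '[[[0.001,0,0.025],[0,0,0],-1],[[0,0,0.04],[0,0,0],-1],[[0,0,0.04],[0,0,0],-1],[[0,0,0.035],[0,0,0],-1],[[0,0,0.025],[0,0,0],-1],[[0,0,0.015],[0,0,0],-1],[[0,0,0.006],[0,0,0],-1],[[0,0,0],[0,0,0],-1],[[0,0,0],[0,0,0],-1]]' 30
python3 -m jog '[[[0,0,0],[0,0,0],1],[[0,0,0],[0,0,0],1],[[0,0,0],[0,0,0],1],[[0,0,0],[0,0,0],1],[[0,0,0],[0,0,0],1],[[0,0,0],[0,0,0],1],[[0,0,0],[0,0,0],1],[[0,0,0],[0,0,0],1],[[0,0,0],[0,0,0],1]]' 30
```

```text
clock: 20.65
ee_pos: [0.4368, -0.0127, 0.0515]
ee_rot: [-0.294, 0.956, -0.0, 0.001]
force: [0.2, -0.5, 0.1]
opening: 0.0849
clock: 21.55
ee_pos: [0.4362, -0.013, 0.051]
ee_rot: [-0.294, 0.956, -0.0, -0.0]
force: [-1.1, -0.7, 4.0]
opening: 0.0174
```

```bash
python3 -m jog '[[[-0.004,0,0],[0,0,0],1],[[-0.008,0,0],[0,0,0],1],[[-0.01,0,0],[0,0,0],1],[[-0.01,0,0],[0,0,0],1],[[-0.01,0,0],[0,0,0],1],[[-0.01,0,0],[0,0,0],1],[[-0.006,0,0],[0,0,0],1],[[-0.002,0,0],[0,0,0],1],[[0,0,0],[0,0,0],1]]'
python3 - <<'E'
from h import *
np.set_printoptions(precision=4,suppress=True)
to(None)
for c in (snapshot('wrist'),snapshot('top'),snapshot('scene')):
  T=camT(c)
  for t,z in (('pot_side_grip',.07),('pot',.008)):
    for r in place_of(c,t)[:2]: print(t,np.round(r['location']),round(r['score'],2),px2w(c,r['location'],z,T))
  if 'T' not in c: save('w4',c['frame'])
E
```

```text
clock: 22.45
ee_pos: [0.4826, 0.0183, 0.0507]
ee_rot: [-0.294, 0.956, -0.002, -0.004]
force: [-6.8, -4.6, 10.9]
opening: 0.0176
t 22.45 tcp [0.4826 0.0183 0.0507] F [-6.8 -4.6 10.9] open 0.0176 q [ 0.31  0.78 -0.61  2.1   0.89  0.55  1.19] tooly 124.2 tilt [-0.006 -0.005]
pot_side_grip [318. 329.] 0.84 [0.4828 0.0171 0.07  ]
pot_side_grip [494. 235.] 0.97 [ 0.5659 -0.5732  0.07  ]
pot_side_grip [168. 283.] 0.65 [0.4172 0.3889 0.07  ]
pot [278. 236.] 0.84 [0.5694 0.0733 0.008 ]
pot [493. 273.] 0.74 [ 0.4614 -0.5871  0.008 ]
pot_side_grip [344. 260.] 0.95 [0.4906 0.0098 0.07  ]
pot_side_grip [160. 209.] 0.68 [ 0.5706 -0.5815  0.07  ]
pot [181. 194.] 0.91 [ 0.4568 -0.5981  0.008 ]
```

View pics/w4.png

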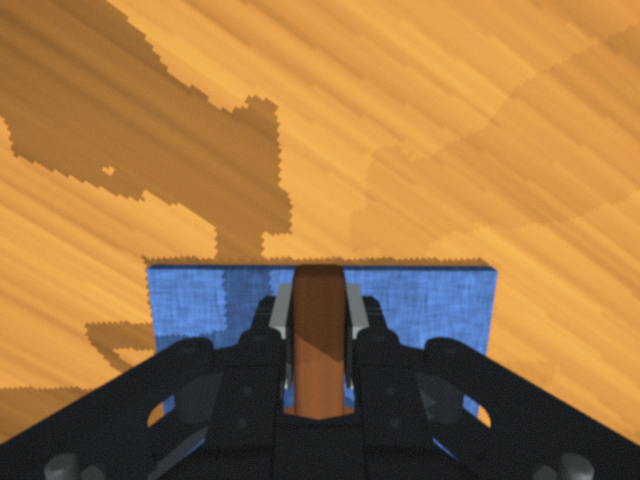

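The felt and handle look square, and the pot is following at about 8 N of slide force. The tool presses down about 11 N, so I'll ease it up slightly while sliding.

```bash
python3 -m jog '[[[-0.004,0,-0.0005],[0,0,0],1],[[-0.008,0,0],[0,0,0],1],[[-0.009,0,0],[0,0,0],1],[[-0.009,0,0],[0,0,0],1],[[-0.009,0,0],[0,0,0],1],[[-0.009,0,0],[0,0,0],1],[[-0.009,0,0],[0,0,0],1],[[-0.006,0,0],[0,0,0],1],[[-0.004,0,0],[0,0,0],1],[[-0.002,0,0],[0,0,0],1],[[0,0,0],[0,0,0],1]]'
python3 - <<'E'
from h import *
u=np.array([np.cos(np.radians(34)),np.sin(np.radians(34))])
o=bot.observe(); g=o['ee_pos'][:2]-[.4362,-.013]; print('slid',g@u, 'lat',g@[-u[1],u[0]],o['force'],o['moment'])
E
```

```text
clock: 24.0
ee_pos: [0.5402, 0.0576, 0.051]
ee_rot: [-0.294, 0.956, -0.001, -0.003]
force: [-5.4, -3.1, 7.7]
opening: 0.0175
slid 0.12567560109044082 lat 0.00038832192135743724 [-5.42898734 -3.14882268  7.66364498] [-0.75562432  1.14922462 -0.02302316]
```

```bash
python3 -m jog '[[[-0.002,0,0],[0,0,0],1],[[-0.002,0,0],[0,0,0],1],[[-0.002,0,0],[0,0,0],1],[[-0.002,0,0],[0,0,0],1],[[-0.002,0,0],[0,0,0],1],[[-0.002,0,0],[0,0,0],1],[[-0.002,0,0],[0,0,0],1],[[-0.001,0,0],[0,0,0],1]]'
python3 -m jog '[[[-0.001,0,0],[0,0,0],1],[[-0.001,0,0],[0,0,0],1],[[-0.001,0,0],[0,0,0],1],[[-0.001,0,0],[0,0,0],1]]'
python3 -m jog '[[[-0.001,0,0],[0,0,0],1],[[-0.001,0,0],[0,0,0],1]]'
```

```text
clock: 24.8
ee_pos: [0.5522, 0.0656, 0.051]
ee_rot: [-0.294, 0.956, -0.002, -0.004]
force: [-7.0, -3.8, 10.0]
opening: 0.0174
clock: 25.2
ee_pos: [0.5553, 0.0677, 0.051]
ee_rot: [-0.294, 0.956, -0.002, -0.004]
force: [-8.1, -4.4, 10.3]
opening: 0.0175
clock: 25.4
ee_pos: [0.557, 0.0689, 0.051]
ee_rot: [-0.294, 0.956, -0.002, -0.004]
force: [-7.1, -5.0, 9.2]
opening: 0.0177
```

```bash
for i in 1 2 3; do :; done
python3 -m jog '[[[-0.001,0,0],[0,0,0],1],[[-0.001,0,0],[0,0,0],1]]'
python3 -m jog '[[[-0.001,0,0],[0,0,0],1],[[-0.001,0,0],[0,0,0],1]]'
```

```text
clock: 25.6
ee_pos: [0.5586, 0.07, 0.051]
ee_rot: [-0.294, 0.956, -0.002, -0.004]
force: [-7.2, -5.2, 10.0]
opening: 0.0175
clock: 25.8
ee_pos: [0.5603, 0.0711, 0.051]
ee_rot: [-0.294, 0.956, -0.002, -0.004]
force: [-7.1, -5.4, 8.7]
opening: 0.0175
```

```bash
python3 -m jog '[[[-0.001,0,0],[0,0,0],1],[[-0.001,0,0],[0,0,0],1]]'
python3 -m jog '[[[-0.001,0,0],[0,0,0],1],[[0,0,0],[0,0,0],1]]'
```

```text
clock: 26.0
ee_pos: [0.5619, 0.0722, 0.051]
ee_rot: [-0.294, 0.956, -0.002, -0.004]
force: [-8.0, -5.3, 9.4]
opening: 0.0174
clock: 26.2
ee_pos: [0.5624, 0.0726, 0.051]
ee_rot: [-0.294, 0.956, -0.002, -0.004]
force: [-8.1, -5.5, 10.4]
opening: 0.0175
```

```bash
python3 -m jog '[[[-0.001,0,0],[0,0,0],1],[[0,0,0],[0,0,0],1]]'
python3 -m jog '[[[-0.001,0,0],[0,0,0],1],[[0,0,0],[0,0,0],1]]'
python3 - <<'E'
from h import *
np.set_printoptions(precision=4,suppress=True)
u=np.array([np.cos(np.radians(34)),np.sin(np.radians(34))])
for n in('top','scene'):
  c=snapshot(n)
  for t,z in (('pot_side_grip',.07),('pot',.008),('pot_top_grip',.156),('niche_home',.008),('niche',0)):
    for r in place_of(c,t)[:2]:
      p=px2w(c,r['location'],z); d=p[:2]-[.621,.112]
      if abs(d).max()<.3: print(n,t,round(r['score'],2),p,'niche',d@u,d@[-u[1],u[0]])
  if n=='scene': save('s5',cv2.resize(c['frame'][245:375,310:430],None,fx=5,fy=4.6,interpolation=cv2.INTER_CUBIC))
E
```

```text
clock: 26.4
ee_pos: [0.5624, 0.0725, 0.051]
ee_rot: [-0.294, 0.956, -0.002, -0.005]
force: [-10.1, -6.8, 12.6]
opening: 0.0173
clock: 26.6
ee_pos: [0.5624, 0.0725, 0.051]
ee_rot: [-0.294, 0.956, -0.003, -0.006]
force: [-11.9, -7.9, 15.3]
opening: 0.0173
top niche_home 0.56 [0.6592 0.1385 0.008 ] niche 0.04649545467894853 0.0006600506594562183
top niche 0.96 [0.627  0.1052 0.    ] niche 0.001209106614623571 -0.009018898384830613
scene pot_side_grip 0.7 [0.5731 0.0664 0.07  ] niche -0.0652269078577463 -0.011024060324407493
scene pot 0.66 [0.6587 0.1454 0.008 ] niche 0.04997995643030753 0.006609569040607897
scene pot_top_grip 0.54 [0.523  0.3956 0.156 ] niche 0.07736588431779558 0.28986477779091013
scene niche_home 0.89 [0.6537 0.1481 0.008 ] niche 0.04730267436022454 0.011655405236205858
```

View pics/s5.png

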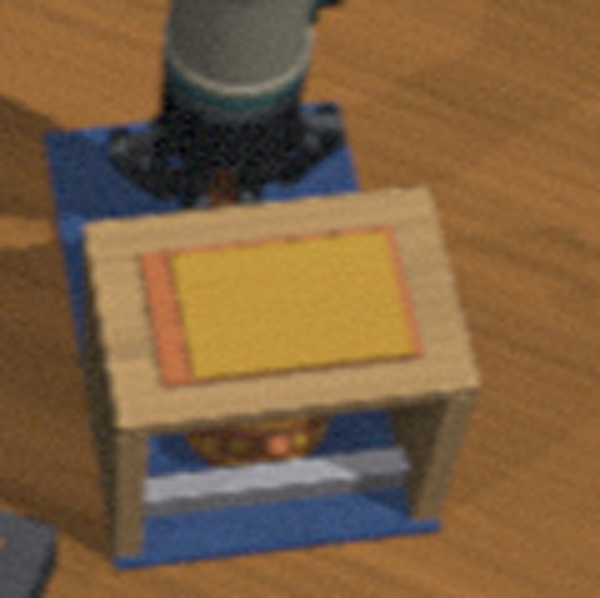

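The pot is seen through the open back, up against the stop with its spout over it. TCP motion has stopped at 152 mm of slide while the force is rising, so it is home. I'll relieve the force before letting go.

```bash
python3 -m jog '[[[0.001,0,0],[0,0,0],1],[[0.001,0,0],[0,0,0],1],[[0.001,0,0],[0,0,0],1],[[0,0,0],[0,0,0],1]]'
python3 -m jog '[[[0.001,0,0],[0,0,0],1],[[0.001,0,0],[0,0,0],1],[[0,0,0],[0,0,0],1]]'
```

```text
clock: 27.6
ee_pos: [0.5624, 0.0726, 0.051]
ee_rot: [-0.294, 0.956, -0.001, -0.003]
force: [-5.5, -3.4, 8.0]
opening: 0.0174
clock: 27.9
ee_pos: [0.5625, 0.0726, 0.051]
ee_rot: [-0.294, 0.956, -0.001, -0.001]
force: [-3.2, -3.3, 4.2]
opening: 0.0174
```

```bash
python3 -m jog '[[[0.001,0,0],[0,0,0],-1],[[0,0,0],[0,0,0],-1],[[0,0,0],[0,0,0],-1],[[0,0,0],[0,0,0],-1],[[0,0,0],[0,0,0],-1],[[0,0,0],[0,0,0],-1],[[0.005,0,-0.01],[0,0,0],-1],[[0.01,0,-0.025],[0,0,0],-1],[[0.015,0,-0.03],[0,0,0],-1],[[0.02,0,-0.03],[0,0,0],-1],[[0.02,0,-0.03],[0,0,0],-1],[[0.02,0,-0.03],[0,0,0],-1]]'
python3 -m jog '[[[0.01,0,-0.01],[0,0,0],-1],[[0,0,0],[0,0,0],-1],[[0,0,0],[0,0,0],-1]]'
python3 - <<'E'
from h import *
np.set_printoptions(precision=4,suppress=True)
to(None)
u=np.array([np.cos(np.radians(34)),np.sin(np.radians(34))])
S={n:snapshot(n) for n in('wrist','top','scene')}
for n,c in S.items():
  T=camT(c)
  for t,z in (('pot_side_grip',.07),('pot',.008),('niche_home',.008),('niche',0)):
    for r in place_of(c,t)[:2]:
      p=px2w(c,r['location'],z,T); d=p[:2]-[.621,.112]
      if abs(d).max()<.3: print(n,t,round(r['score'],2),'niche',(d@u).round(4),(d@[-u[1],u[0]]).round(4))
im=np.zeros((480,800,3),np.uint8); im[:360,:480]=cv2.resize(S['wrist']['frame'],(480,360)); im[:,480:]=cv2.resize(S['scene']['frame'][245:375,325:412],(320,480),interpolation=cv2.INTER_CUBIC); save('fin',im)
E
```

```text
clock: 29.1
ee_pos: [0.4871, 0.0221, 0.208]
ee_rot: [-0.294, 0.956, -0.0, -0.0]
force: [0.9, -0.2, 0.6]
opening: 0.0857
clock: 29.4
ee_pos: [0.4802, 0.0167, 0.2162]
ee_rot: [-0.294, 0.956, -0.0, 0.0]
force: [0.2, -0.2, -0.7]
opening: 0.0851
t 29.4 tcp [0.4802 0.0167 0.2162] F [ 0.2 -0.2 -0.7] open 0.0851 q [ 0.52  0.54 -0.9   1.98  0.55  0.88  1.49] tooly 124.2 tilt [ 0. -0.]
wrist pot_side_grip 0.95 niche -0.0708 -0.0009
wrist pot 0.57 niche 0.0503 0.0018
wrist niche 0.82 niche 0.0062 0.0037
wrist niche 0.49 niche -0.0286 0.0037
top pot 0.61 niche 0.0393 -0.0049
top niche_home 0.56 niche 0.043 0.0025
top niche 0.59 niche 0.0092 0.0024
scene pot_side_grip 0.8 niche -0.062 -0.009
scene pot 0.69 niche 0.0448 0.0027
scene niche_home 0.68 niche 0.0503 0.002
scene niche 0.15 niche 0.0477 0.0141
```

View pics/fin.png

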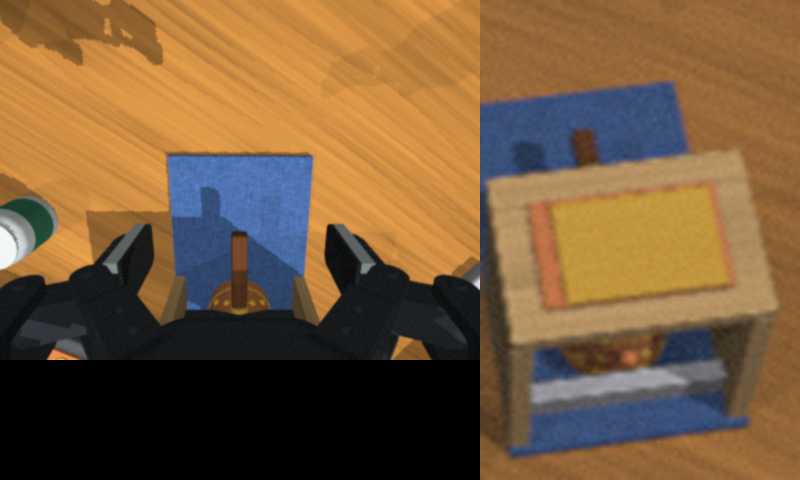

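The pot stands straight between the walls with its handle out of the front at left panel (239,270). The spout is over the stop at right panel (628,357). The hand is clear of everything.

```bash
python3 -c "
from cell import bot
print(bot.close_job())"
```

```text
the job is handed in; nothing more can be done
None
```

I lifted the copper pot by its arched handle at a 30 N grip and set it down softly on the felt with the spout facing in. After letting go, I took it by the side handle and slid it in until it met the stop. I then eased the force off, released it and backed the hand away. The job was handed in shortly after 29.4 s on the robot's clock, and no verdict was reported.

**Final checks:**
- **Contact with the stop:** the tool stopped moving after 152 mm of slide while the force rose from about 10 to 14 N, well under the 50 N limit.
- **Position:** the wrist camera puts the side grip at x = -0.071, y = -0.001 m in the niche frame. That means the pot is about 47 mm in, where 45 mm is home.
- **Released:** the fingers are open, the wrist force reads about zero, and the last picture shows the pot looking upright with its handle straight out.

**Disagreements:** the less exact pot readings from the three cameras spread from x = 0.039 to 0.050 m. All are inside the allowed 0.035 to 0.052 m. I did not re-measure the other bench items at the end; the moves stayed clear of them, and no unexpected force showed in the wrist readings.

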